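Square the pattern book into the corner stop

ROBOT

A 6-joint arm with a two-finger parallel gripper is mounted at the origin on a cart in front of the work surface, level with it; the furniture and walls round the work are solid. World frame = base frame: x ahead of the robot, y to its left, z up, the work surface at z = 0. Lengths are in m, angles in rad, forces in N, time in s.
With the tool pointing down it reaches from about 0.375 to 0.975 m from the base axis. Payload 3.8 kg.
Tool frame: the origin (TCP) lies midway between the tips of the shut fingers; the grasp point (between the pads) lies 19 mm behind it (bot.grip_point_offset is the z of the grasp point in the tool frame, in m); z points along the fingers, y is the line along which they close (so a half turn about z gives the same grasp; the last joint's range is limited). The gripper opens to 85 mm and grips with 20 to 120 N. Pads are 22 mm wide; open, the fingers measure 114 mm over their backs; the gripper's body (76 mm by 85 mm) begins 54 mm behind the grasp point. The pads swing forward as they close: fully open they stand 13 mm farther back than shut.
Start: joints at [-1.247, 0.264, 1.604, -0, 1.274, -0.037], TCP at [0.238, -0.632, 0.231] pointing down, gripper open.
Joint ranges: [-2.63, 2.63], [-0.94, 2.18], [0.31, 2.57], [-1.31, 4.45], [0, 2.66], [-2.55, 2.55]. Speed limits (rad/s): [2.57, 2.57, 3.14, 3.14, 3.14, 3.14].

INTERFACE

Orientations are given as a rotation vector (axis times angle).
In Python, from workcell import sensors, optics, order, bot gives the robot as it stands.
- The arm moves only by the tool play_rows, never from a script. Its argument "commands" is a list of rows, each a list of 6 numbers: the shift along the tool's x, y, z in cm, then the turn, a rotation vector about the tool's x, y, z in rad. In form: [[dx, dy, dz, wx, wy, wz], ...]. A call has 1 to 5 rows; each row shifts and turns the commanded pose from where the row before left it, along the tool's axes as they then stand; what a row does not reach is not made up. A row lasts 1/12 s, in which the tool goes at most 41.7 mm and 7.16 degrees, less where a joint would pass 70% of its speed; a pose out of reach is approached as far as the arm can. A call with a gripper value outside its range is refused whole. "grip" is the closure, from 0 (fully open) to 1 (shut), set as the call begins (left out, the last holds). The fingers move at their own pace and stop on an object; "force" is the grip in N (left out, the last holds). Time passes only in rows, so rows that do not move let the fingers close. It gives the time, the measured TCP pose, the force, the opening and the grip force at its end, in the units of the state.
- sensors.read_state(): the state, without advancing time (a new reading comes with each control period).
- optics.read_camera(name): name is "scene" or "top"; returns the picture (420x560x3 uint8, red, green, blue); there is no depth.
- optics.camera_info(name): a dict with "mtx" (3x3 intrinsics, pixels), "R" (3x3) and "t" (3): a world point X has camera coordinates R X + t. Camera axes: x right, y down, z forward; pixel columns grow to the right and rows downward; lengths in m; the calibration is good to about 2 mm. A picture is of the moment at which its call begins. camera_info takes no time and is no camera call.
- order.finish_job(): hands the job in; it is judged then, once.
The state is a dict: "time": time; "q": joint angles; "joint_vel": joint speeds; "joint_torque": joint torques, N m; "tool_pos": TCP position; "tcp_rot": TCP orientation; "wrist_force": force on the tool from outside, world axes, zero at the start; "torque": the same for the moment, N m; "width": opening from 0.0 (shut) to 1.0 (fully open); "grip_force": force on a finger pad.
Only numpy, scipy, OpenCV 4.12 (cv2) and the standard library are available. Lean on these libraries where they do the work, as an engineer would, in place of code of your own. Each camera call takes 0.05 s, during which the arm holds its last target. There are 200 camera calls.

TASK

Push the pattern book flat across the bench into the L-shaped wooden corner stop until its long side lies flush along the long fence and its end is up against the short fence, so it is square and ready for marking out. Only push it with the fingers: do not pick up or tip the book or anything else, leave the other things where they are, and finish with the hand clear.

Things in the scene. Friction and masses are not known exactly. Their poses are not given: they have to be found in the camera images.
- book_mid (a point): middle of the pattern book, a closed book lying flat (red-brown leather cover on top, green card cover below), 101 x 152 x 22 mm; this point is at its centre, 11 mm above the bench. Its x axis runs across its 101 mm width, its y axis along its 152 mm length, z up. At the start its length runs within 0.35 rad of the long fence.
- corner_stop: pale wooden L-shaped stop fixed to the bench, fences 18 mm thick, 20 mm high. Origin: its inside corner, on the bench top. Long fence (far side): inner face x = 0, 240 mm along -y. Short fence (left side): inner face y = 0, 110 mm along -x. The book belongs in x < 0, y < 0: home, its long side on the long fence, its middle is 50 mm from the long fence and 76 mm from the short.
- wax_pot: bystander, not to be disturbed: white lidded pot, 50 mm across, 57 mm high; origin at the centre of its underside
- dome_anvil: bystander, not to be disturbed: dark steel puck, 50 mm across, 14 mm high; origin at the centre of its underside
- bone_folder: bystander, not to be disturbed: yellowish horn blade lying flat, 31x121x9 mm, long along its y axis; origin at the centre of its underside
- spool_black: bystander, not to be disturbed: spool of black thread standing upright, about 62 mm across, 45 mm high; origin at the centre of its underside
- beeswax: bystander, not to be disturbed: yellow wax block, 35x52x19 mm; origin at the centre of its underside
- pattern_book: the same pattern book; origin at the centre of its underside, axes as above. About 0.2 kg; it slides on the bench under a push of a few newtons

How it is judged:
By the outcome, as a careful person would: the job done as asked, in the order asked, and still so for the second after the job is handed in, with the robot touching nothing.
It also fails if it takes over 45 s, if anything falls off the work surface, if the arm or the gripper's body presses on something with over 40 N, if the wrist force passes 120 N, or if a joint passes its speed limit or range.

## Working session

There is one attempt and no reset: what is moved stays moved. The work goes in short steps, Python scripts to look and compute and a tool call to move; the robot and the scene stay as the last step left them, time stands still between calls to the robot, and variables do not carry over. Pictures are saved under pics/ and viewed, at most 10 in all, crops included, and the job is handed in when it is done.

Besides the shell and the picture viewer there is one more tool, called after "Call:" by a JSON object that holds its "name" and its "arguments", one argument or row to a line. play_rows: Moves the arm, as the interface text tells. Its arguments: {"type":"object","properties":{"commands":{"type":"array","items":{"type":"array","items":{"type":"number"}}},"grip":{"type":"number"},"force":{"type":"number"}},"required":["commands"]}

```bash
mkdir -p pics; python3 - <<'E'
from workcell import sensors, optics, bot
import cv2
for n in("scene","top"):
    im=optics.read_camera(n); cv2.imwrite(f"pics/{n}0.png",cv2.resize(im[:,:,::-1],(784,588),interpolation=cv2.INTER_CUBIC))
    c=optics.camera_info(n); print(n,c["mtx"],c["R"],c["t"])
s=sensors.read_state(); print(s)
E
```

```text
scene [[451.12557278   0.         281.59794987]
 [  0.         451.12557278 203.78267289]
 [  0.           0.           1.        ]] [[-0.74785652 -0.66365437 -0.01653758]
 [-0.37597916  0.44395008 -0.81335601]
 [ 0.54712914 -0.60205581 -0.58153117]] [0.54692324 0.19629843 0.78568267]
top [[527.54143515   0.         276.1844346 ]
 [  0.         527.54143515 204.35378447]
 [  0.           0.           1.        ]] [[ 0.02246958 -0.99960328  0.01698231]
 [-0.98235089 -0.02523049 -0.18533795]
 [ 0.1856929  -0.01251812 -0.98252809]] [0.0946722  0.63069548 0.9482673 ]
{'time': 0.1, 'q': array([-1.24691395e+00,  2.64705833e-01,  1.60527748e+00,  2.39145852e-05,
        1.27371298e+00, -3.69072598e-02]), 'joint_vel': array([ 0.00014297, -0.00076065, -0.00287922, -0.00074952, -0.00060416,
        0.00132985]), 'joint_torque': array([-4.73964265e-04, -5.16709542e+01, -3.68589270e+01,  3.56093199e-05,
        6.33563395e-03, -1.79807887e-05]), 'tool_pos': array([ 0.23806706, -0.63089278,  0.23004603]), 'tcp_rot': array([-3.08856431e+00, -5.63273271e-01,  4.36684521e-04]), 'wrist_force': array([-0.3246522 , -0.32271557,  0.30067305]), 'torque': array([ 0.03203933, -0.03014839, -0.00422055]), 'grip_force': 0.0, 'width': 0.9982547051937597}
```

View pics/top0.png

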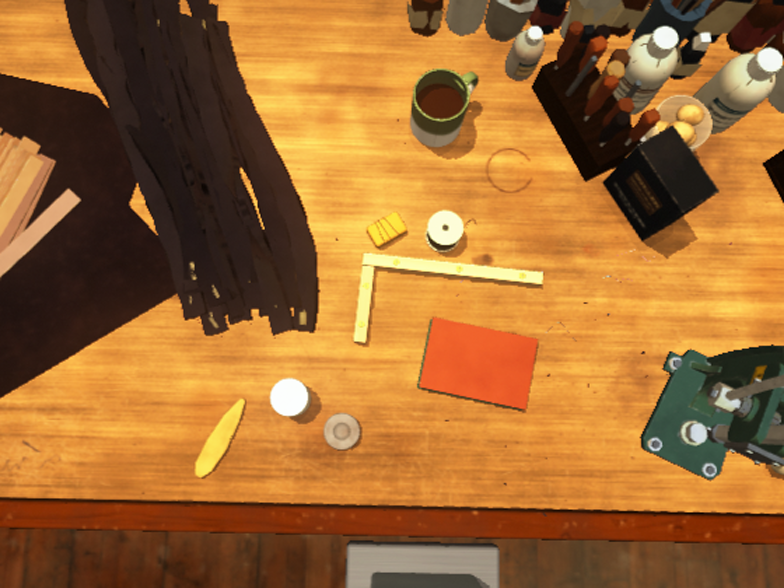

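View pics/scene0.png

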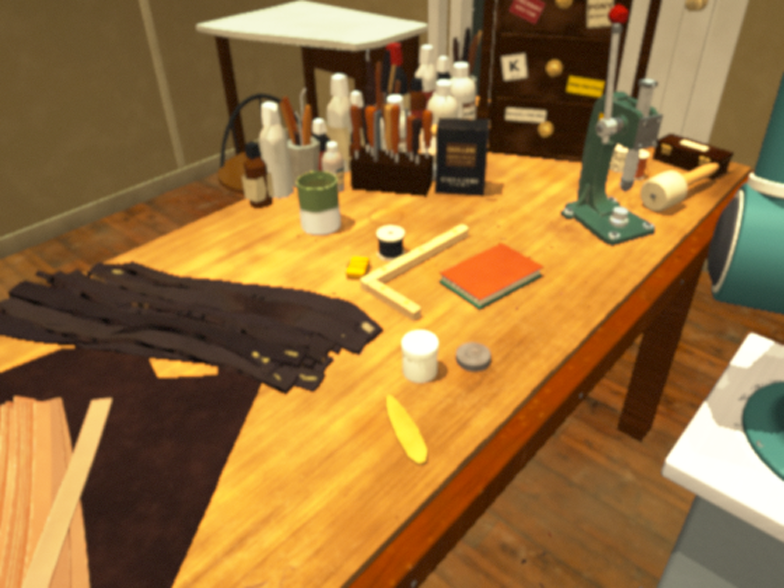

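The top view shows the L stop with its inside corner near (373,266), and the book with corners near (431,318), (537,339), (526,410) and (419,387). A green press stands to the right, near (710,410). Next I'll take enlarged crops of both views.

```bash
python3 - <<'E'
from workcell import optics
import cv2
im=optics.read_camera("top")[170:310,240:400,::-1]; a=cv2.resize(im,None,fx=4.9,fy=4.2,interpolation=cv2.INTER_CUBIC)
cv2.imwrite("pics/t1.png",cv2.resize(im,(640,560),interpolation=cv2.INTER_CUBIC))
im=optics.read_camera("scene")[150:230,250:400,::-1]
cv2.imwrite("pics/s1.png",cv2.resize(im,(750,400),interpolation=cv2.INTER_CUBIC))
E
```

```text
(no output)
```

View pics/t1.png

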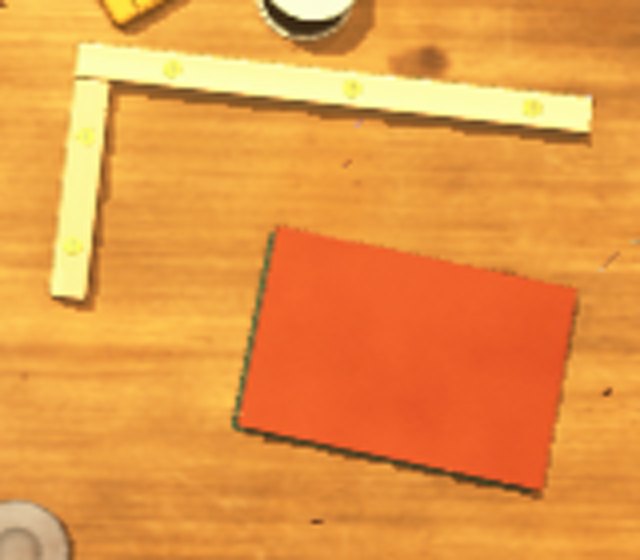

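View pics/s1.png

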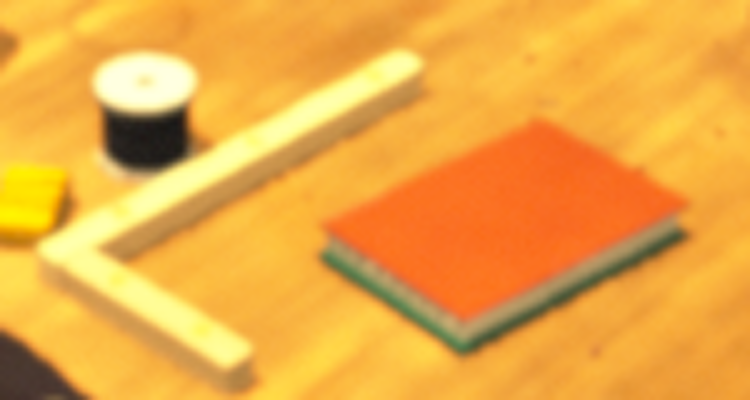

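Top crop (4x, offset 240,170):
- Inside corner top (108,80), long-fence end (590,131), short-fence end (85,299).
- Book top corners (277,227), (578,290), (543,492), (240,429).

Scene crop (5x, offset 250,150):
- The same book corners at (326,230), (540,120), (688,204), (462,324).
- Stop points at (101,248), (421,79), (251,357).

```bash
cat > h.py <<'E'
from workcell import sensors, optics, order, bot
import numpy as np, cv2
def ray(n,uv):
    c=optics.camera_info(n); d=c["R"].T@np.linalg.inv(c["mtx"])@np.array([uv[0],uv[1],1.]); return -c["R"].T@c["t"],d
def onz(n,uv,z):
    o,d=ray(n,uv); return o+d*(z-o[2])/d[2]
def tri(a,b):
    Ps=[(lambda c:c["mtx"]@np.c_[c["R"],c["t"]])(optics.camera_info(n)) for n in("top","scene")]
    X=cv2.triangulatePoints(*Ps,np.array(a,float),np.array(b,float)); return X[:3,0]/X[3,0]
E
python3 - <<'E'
from h import *
np.set_printoptions(precision=4,suppress=True)
T=[(108,80),(590,131),(85,299),(277,227),(578,290),(543,492),(240,429)]
S=[(101,248),(421,79),(251,357),(326,230),(540,120),(688,204),(462,324)]
P=[]
for i,(t,s) in enumerate(zip(T,S)):
    t=np.array(t)/4+[240,170]; s=np.array(s)/5+[250,150]
    z=.02 if i<3 else .022
    p=onz("top",t,z);P.append(p); print(tri(t,s),p,onz("scene",s,z))
P=np.array(P); 
f=P[0]-P[1]; g=P[0]-P[2]; ay=np.arctan2(-f[0],f[1]); print("stop yaw",ay,np.arctan2(g[1],g[0]),"len",np.hypot(*f[:2]),np.hypot(*g[:2]))
b=P[3:].mean(0); e=P[3]+P[6]-P[4]-P[5]; by=np.arctan2(-e[0],e[1]); print("book",b,by,np.linalg.norm(P[3]-P[4]),np.linalg.norm(P[3]-P[6]))
R=np.array([[np.cos(ay),-np.sin(ay)],[np.sin(ay),np.cos(ay)]])
print("in stop frame",R.T@(b-P[0])[:2],by-ay)
for n,u,z in [("press",(672,352),.01),("press",(642,438),.01),("press",(710,478),.01),("pot",(290,398),.057),("anvil",(342,432),.014),("spool",(446,230),.045)]:
    print(n,onz("top",np.array(u)/1.4,z))
print(bot.grip_point_offset, sensors.read_state()["tool_pos"])
import cv2; print(cv2.Rodrigues(sensors.read_state()["tcp_rot"])[0])
E
```

```text
[0.6616 0.1261 0.0175] [0.6641 0.1283 0.02  ] [0.6543 0.1265 0.02  ]
[ 0.647 -0.116  0.004] [ 0.6444 -0.112   0.02  ] [ 0.631  -0.0941  0.02  ]
[0.5552 0.1366 0.0113] [0.5545 0.1367 0.02  ] [0.5477 0.1451 0.02  ]
[0.5912 0.0415 0.014 ] [0.592  0.0434 0.022 ] [0.5814 0.0493 0.022 ]
[ 0.5651 -0.1059  0.0157] [ 0.5645 -0.1044  0.022 ] [ 0.5595 -0.0972  0.022 ]
[ 0.467  -0.087   0.0164] [ 0.4666 -0.086   0.022 ] [ 0.4635 -0.079   0.022 ]
[0.4941 0.0602 0.0153] [0.4932 0.0602 0.022 ] [0.4901 0.0682 0.022 ]
stop yaw -0.08167266371243938 -0.07659366084125191 len 0.24111725670693465 0.1099079581163417
book [ 0.5291 -0.0217  0.022 ] -0.18196230221462095 0.15031971780092604 0.10019691455064067
in stop frame [-0.1223 -0.1604] -0.10028963850218157
press [ 0.5528 -0.2965  0.01  ]
press [ 0.4326 -0.2488  0.01  ]
press [ 0.3808 -0.3404  0.01  ]
pot [0.4745 0.2343 0.057 ]
anvil [0.4315 0.1659 0.014 ]
spool [0.7129 0.0282 0.045 ]
-0.0187 [ 0.2381 -0.6311  0.2304]
[[ 0.9356  0.353  -0.0005]
 [ 0.353  -0.9356  0.0014]
 [ 0.     -0.0015 -1.    ]]
```

Call:
{"name": "play_rows", "arguments": {
  "commands": [
    [0,-2.7,0,0,0,0],
    [0,-2.7,0,0,0,0],
    [0,-2.7,0,0,0,0],
    [0,-2.7,0,0,0,0],
    [0,-2.7,0,0,0,0]
  ],
  "grip": 0
}}

```text
time: 0.62
tool_pos: [0.1901, -0.5039, 0.2308]
tcp_rot: [-3.09, -0.564, 0.0]
wrist_force: [-0.4, 0.5, -0.4]
width: 0.999
grip_force: 0.0
```

Call:
{"name": "play_rows", "arguments": {
  "commands": [
    [0,-2.7,0,0,0,0],
    [0,-2.7,0,0,0,0],
    [0,-2.7,0,0,0,0],
    [0,-2.7,0,0,0,0],
    [0,-2.7,0,0,0,0]
  ]
}}

```text
time: 1.03
tool_pos: [0.1425, -0.3775, 0.231]
tcp_rot: [-3.09, -0.564, 0.0]
wrist_force: [0.0, -0.4, 0.2]
width: 1.0
grip_force: 0.0
```

Call:
{"name": "play_rows", "arguments": {
  "commands": [
    [3.2,-0.13,0,0,0,-0.08],
    [3.2,-0.13,0,0,0,-0.08],
    [3.2,-0.13,0,0,0,-0.08],
    [3.2,-0.13,0,0,0,-0.08],
    [3.2,-0.13,0,0,0,-0.08]
  ]
}}

```text
time: 1.45
tool_pos: [0.2787, -0.2934, 0.2315]
tcp_rot: [2.914, 1.171, 0.001]
wrist_force: [-0.3, -0.7, 0.6]
width: 0.999
grip_force: 0.0
```

Call:
{"name": "play_rows", "arguments": {
  "commands": [
    [3.2,-0.13,0,0,0,-0.08],
    [3.2,-0.13,0,0,0,-0.08],
    [3.2,-0.13,0,0,0,-0.08],
    [3.2,-0.13,0,0,0,-0.08],
    [3.2,-0.13,0,0,0,-0.08]
  ]
}}

```text
time: 1.87
tool_pos: [0.3695, -0.1624, 0.2314]
tcp_rot: [2.623, 1.728, 0.0]
wrist_force: [-0.3, -0.4, -0.3]
width: 0.999
grip_force: 0.0
```

Call:
{"name": "play_rows", "arguments": {
  "commands": [
    [3.2,-0.13,0,0,0,-0.08],
    [3.2,-0.13,0,0,0,-0.08],
    [3.2,-0.13,0,0,0,-0.08],
    [3.2,-0.13,0,0,0,-0.08],
    [3.2,-0.13,0,0,0,-0.08]
  ]
}}

```text
time: 2.28
tool_pos: [0.402, -0.0065, 0.2314]
tcp_rot: [2.228, 2.214, 0.001]
wrist_force: [-0.2, 0.0, -0.4]
width: 0.997
grip_force: 0.0
```

Call:
{"name": "play_rows", "arguments": {
  "commands": [
    [0,0,0,0,0,0.11],
    [0,0,0,0,0,0.11],
    [0,0,0,0,0,0.11],
    [0,0,0,0,0,0.11],
    [0,0,0,0,0,0.11]
  ]
}}

```text
time: 2.7
tool_pos: [0.4016, -0.0078, 0.2312]
tcp_rot: [-2.752, -1.515, 0.0]
wrist_force: [0.8, 0.3, -0.8]
width: 1.003
grip_force: 0.0
```

Call:
{"name": "play_rows", "arguments": {
  "commands": [
    [0,0,0,0,0,0.11],
    [0,0,0,0,0,0.11],
    [0,0,0,0,0,0.11],
    [0,0,0,0,0,0.11],
    [0,0,0,0,0,0.11]
  ]
}}

```text
time: 3.12
tool_pos: [0.4016, -0.0081, 0.2312]
tcp_rot: [-3.06, -0.709, 0.0]
wrist_force: [0.4, -0.1, 0.3]
width: 1.0
grip_force: 0.0
```

Call:
{"name": "play_rows", "arguments": {
  "commands": [
    [0,0,0,0,0,0.11],
    [0,0,0,0,0,0.11],
    [0,0,0,0,0,0.11],
    [0,0,0,0,0,0.11],
    [0,0,0,0,0,0.11]
  ]
}}

```text
time: 3.53
tool_pos: [0.4016, -0.0081, 0.2312]
tcp_rot: [-3.138, 0.149, 0.0]
wrist_force: [-0.1, -0.1, -0.2]
width: 1.004
grip_force: 0.0
```

```bash
cat >> h.py <<'E'
np.set_printoptions(precision=4,suppress=True)
Y=-0.080; RS=np.array([[np.cos(Y),-np.sin(Y)],[np.sin(Y),np.cos(Y)]]); OS=np.array([.6641,.1283])
def st():
    s=sensors.read_state(); R=cv2.Rodrigues(s["tcp_rot"])[0]
    print("t",s["time"],"tcp",s["tool_pos"],"stopframe",RS.T@(s["tool_pos"][:2]-OS),"tooly yaw",np.arctan2(R[1,1],R[0,1]),"F",s["wrist_force"],"w",s["width"],"q",s["q"]); return s,R
def go(sx,sy,z):
    s,R=st(); w=np.r_[OS+RS@[sx,sy],z]-s["tool_pos"]; print("tool move cm",R.T@w*100)
E
python3 -c "
from h import *
go(-.222,-.155,-.007)"
```

```text
t 3.5333 tcp [ 0.4016 -0.0081  0.2312] stopframe [-0.2508 -0.157 ] tooly yaw -1.6654738092263242 F [-0.1432 -0.0864 -0.1506] w 1.003670178794607 q [-0.0822 -0.2782  2.1427 -0.      1.2773  1.5832]
tool move cm [ 2.8794 -0.2381 23.8161]
```

Call:
{"name": "play_rows", "arguments": {
  "commands": [
    [0,0,4,0,0,-0.014],
    [0,0,4,0,0,0],
    [0,0,4,0,0,0],
    [0,0,4,0,0,0],
    [0,0,4,0,0,0]
  ]
}}

```text
time: 3.95
tool_pos: [0.4018, -0.0081, 0.03]
tcp_rot: [3.139, -0.118, 0.003]
wrist_force: [0.6, 0.1, 0.4]
width: 0.995
grip_force: 0.0
```

Call:
{"name": "play_rows", "arguments": {
  "commands": [
    [0,0,1.5,0,0,0],
    [0,0,1,0,0,0],
    [0,0,0.6,0,0,0],
    [0,0,0.4,0,0,0],
    [0,0,0,0,0,0]
  ]
}}

```text
time: 4.37
tool_pos: [0.4027, -0.0082, -0.0032]
tcp_rot: [3.139, -0.118, 0.002]
wrist_force: [-0.3, 0.1, -0.1]
width: 1.0
grip_force: 0.0
```

Call:
{"name": "play_rows", "arguments": {
  "commands": [
    [0,0,0.1,0,0,0],
    [0,0,0.1,0,0,0],
    [0,0,0,0,0,0]
  ]
}}

```text
time: 4.62
tool_pos: [0.4029, -0.0082, -0.0048]
tcp_rot: [3.139, -0.118, 0.004]
wrist_force: [-1.1, -0.3, 0.0]
width: 0.996
grip_force: 0.0
```

```bash
python3 -c "
from h import *
go(-.112,-.157,-.006)
im=optics.read_camera('scene')[130:250,230:430,::-1]; cv2.imwrite('pics/s2.png',cv2.resize(im,(800,480),interpolation=cv2.INTER_CUBIC))"
```

```text
t 4.6167 tcp [ 0.4029 -0.0082 -0.0048] stopframe [-0.2495 -0.1569] tooly yaw -1.645960174621336 F [-1.0528 -0.3011  0.0364] w 0.9958243871720254 q [-0.0821  0.0432  2.3619  0.      0.7342  1.5638]
tool move cm [13.7477  0.0755  0.1532]
```

View pics/s2.png

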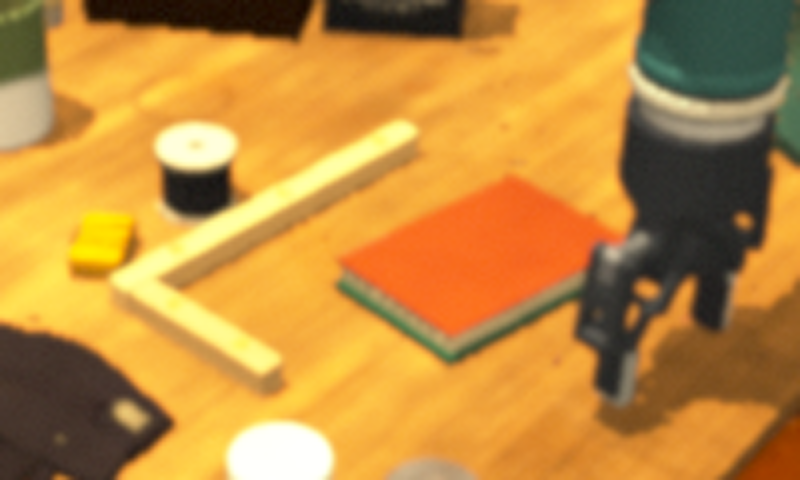

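The hand stands behind the book's near long side, with the finger at (615,380) low beside the bench and the path to the long fence clear. Now the push.

Call:
{"name": "play_rows", "arguments": {
  "commands": [
    [1,0,0.1,0,0,0],
    [1,0,0,0,0,0],
    [1,0,0,0,0,0],
    [1,0,0,0,0,0],
    [0.7,0,0,0,0,0]
  ]
}}

```text
time: 5.08
tool_pos: [0.451, -0.0119, -0.0064]
tcp_rot: [3.139, -0.118, 0.002]
wrist_force: [-0.4, -1.1, 0.1]
width: 0.994
grip_force: 0.0
```

Call:
{"name": "play_rows", "arguments": {
  "commands": [
    [0.5,0,0,0,0,0],
    [0.5,0,0,0,0,0],
    [0.5,0,0,0,0,0],
    [0.5,0,0,0,0,0],
    [0.5,0,0,0,0,0]
  ]
}}

```text
time: 5.5
tool_pos: [0.473, -0.0136, -0.0071]
tcp_rot: [3.139, -0.118, -0.003]
wrist_force: [-1.9, -1.2, 1.1]
width: 0.997
grip_force: 0.8
```

Call:
{"name": "play_rows", "arguments": {
  "commands": [
    [0.5,0,0,0,0,0],
    [0.5,0,0,0,0,0],
    [0.5,0,0,0,0,0],
    [0.5,0,0,0,0,0],
    [0.5,0,0,0,0,0]
  ]
}}

```text
time: 5.92
tool_pos: [0.4988, -0.0154, -0.0068]
tcp_rot: [-3.139, 0.118, 0.0]
wrist_force: [-1.1, 0.6, -1.8]
width: 1.004
grip_force: 0.6
```

Call:
{"name": "play_rows", "arguments": {
  "commands": [
    [0.4,0,0,0,0,0],
    [0.4,0,0,0,0,0],
    [0.4,0,0,0,0,0],
    [0.4,0,0,0,0,0],
    [0.4,0,0,0,0,0]
  ]
}}

```text
time: 6.33
tool_pos: [0.5188, -0.0169, -0.0067]
tcp_rot: [3.139, -0.118, -0.0]
wrist_force: [-1.5, 0.3, -0.4]
width: 1.002
grip_force: 0.7
```

```bash
python3 -c "
from h import *
go(-.112,-.157,-.006)"
```

```text
t 6.3333 tcp [ 0.5188 -0.0169 -0.0067] stopframe [-0.1332 -0.1564] tooly yaw -1.6459619167597335 F [-1.517   0.3221 -0.4032] w 1.0016218359649387 q [-0.0806  0.247   2.1242 -0.      0.7705  1.5654]
tool move cm [ 2.1211  0.0732 -0.0714]
```

Call:
{"name": "play_rows", "arguments": {
  "commands": [
    [0.3,0,0,0,0,0],
    [0.3,0,0,0,0,0],
    [0.3,0,0,0,0,0],
    [0.2,0,0,0,0,0],
    [0.2,0,0,0,0,0]
  ]
}}

```text
time: 6.75
tool_pos: [0.5316, -0.0179, -0.0067]
tcp_rot: [-3.139, 0.118, 0.0]
wrist_force: [-2.9, 0.3, 1.6]
width: 0.997
grip_force: 1.1
```

Call:
{"name": "play_rows", "arguments": {
  "commands": [
    [0.1,0,0,0,0,0],
    [0.1,0,0,0,0,0],
    [0.1,0,0,0,0,0],
    [0.1,0,0,0,0,0]
  ]
}}

```text
time: 7.08
tool_pos: [0.5354, -0.0182, -0.0067]
tcp_rot: [-3.139, 0.118, 0.0]
wrist_force: [-2.5, -0.0, 1.1]
width: 0.998
grip_force: 1.1
```

```bash
python3 -c "
from h import *
go(-.112,-.157,-.006)
im=optics.read_camera('top')[170:310,240:400,::-1]; cv2.imwrite('pics/t2.png',cv2.resize(im,(640,560),interpolation=cv2.INTER_CUBIC))"
```

```text
t 7.0833 tcp [ 0.5354 -0.0182 -0.0067] stopframe [-0.1166 -0.1563] tooly yaw -1.6459797667237712 F [-2.4999 -0.0235  1.1026] w 0.997957205736802 q [-0.0804  0.2733  2.0889 -0.      0.7796  1.5656]
tool move cm [ 0.4624  0.074  -0.066 ]
```

View pics/t2.png

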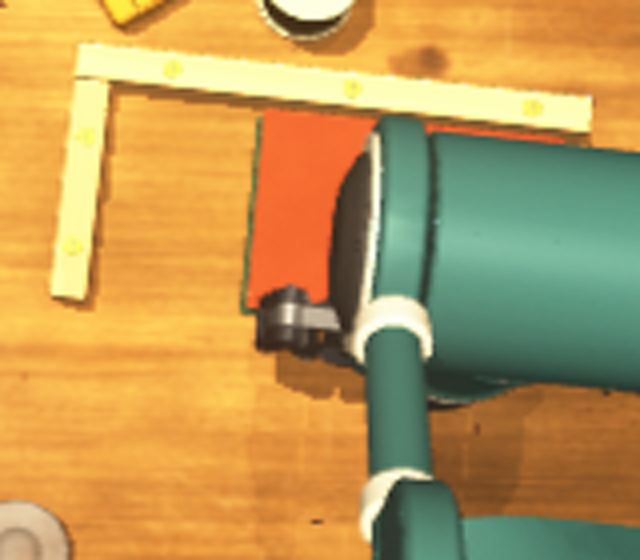

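The book is nearly parallel to the fence. Its top edge at (262,110) is still about 13 px (6–7 mm) short of the fence's inner edge, so I'll keep pushing gently.

Call:
{"name": "play_rows", "arguments": {
  "commands": [
    [0.1,0,0,0,0,0],
    [0.1,0,0,0,0,0],
    [0.1,0,0,0,0,0],
    [0.1,0,0,0,0,0]
  ]
}}

```text
time: 7.47
tool_pos: [0.5395, -0.0185, -0.0067]
tcp_rot: [-3.139, 0.118, -0.0]
wrist_force: [-2.4, -0.4, 1.0]
width: 1.0
grip_force: 1.0
```

Call:
{"name": "play_rows", "arguments": {
  "commands": [
    [0.1,0,0,0,0,0],
    [0.1,0,0,0,0,0]
  ]
}}

```text
time: 7.63
tool_pos: [0.5401, -0.0185, -0.0069]
tcp_rot: [-3.139, 0.118, 0.005]
wrist_force: [-7.7, 1.2, 6.7]
width: 0.998
grip_force: 3.8
```

Call:
{"name": "play_rows", "arguments": {
  "commands": [
    [0.05,0,0,0,0,0],
    [0.05,0,0,0,0,0]
  ]
}}

```text
time: 7.8
tool_pos: [0.5401, -0.0185, -0.0072]
tcp_rot: [-3.139, 0.118, 0.008]
wrist_force: [-8.5, 0.7, 7.0]
width: 1.003
grip_force: 4.4
```

Call:
{"name": "play_rows", "arguments": {
  "commands": [
    [0.1,0,0,0,0,0],
    [0.1,0,0,0,0,0],
    [0,0,0,0,0,0]
  ]
}}

```text
time: 8.05
tool_pos: [0.5402, -0.0185, -0.0076]
tcp_rot: [-3.139, 0.119, 0.014]
wrist_force: [-11.1, 1.3, 7.8]
width: 0.999
grip_force: 5.9
```

Call:
{"name": "play_rows", "arguments": {
  "commands": [
    [-1,0,0,0,0,0],
    [-2,0,0,0,0,0],
    [-2,0,0,0,0,0],
    [0,0,0,0,0,0]
  ]
}}

```text
time: 8.38
tool_pos: [0.4906, -0.0147, -0.0077]
tcp_rot: [-3.139, 0.118, 0.006]
wrist_force: [-0.3, 0.5, 0.3]
width: 1.0
grip_force: 0.0
```

Call:
{"name": "play_rows", "arguments": {
  "commands": [
    [0,0,-3,0,0,0],
    [0,0,-4,0,0,0],
    [0,0,-4,0,0,0],
    [0,0,0,0,0,0]
  ]
}}

```text
time: 8.72
tool_pos: [0.5024, -0.0157, 0.1123]
tcp_rot: [3.138, -0.118, 0.028]
wrist_force: [2.6, -0.3, 1.4]
width: 0.999
grip_force: 0.0
```

```bash
python3 -c "
from h import *
go(-.056,-.275,.11)
im=optics.read_camera('top')[170:310,240:400,::-1]; cv2.imwrite('pics/t3.png',cv2.resize(im,(640,560),interpolation=cv2.INTER_CUBIC))"
```

```text
t 8.7167 tcp [ 0.5024 -0.0157  0.1123] stopframe [-0.1497 -0.1565] tooly yaw -1.6459404556923638 F [ 2.5508 -0.3388  1.4489] w 0.9990627823918568 q [-0.0809  0.035   2.0991 -0.      0.9898  1.5651]
tool move cm [ 9.303  11.8954  0.3981]
```

View pics/t3.png

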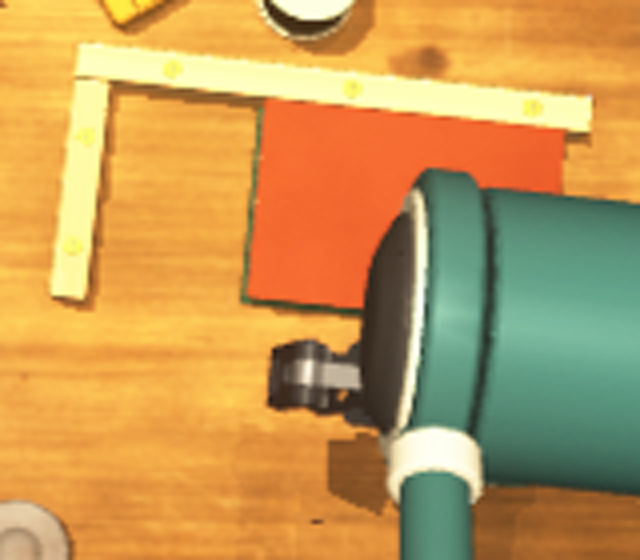

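The book now lies along the long fence: its top edge from (262,100) to (565,130) meets the fence with no gap. Next I move to the right-hand end, turn the hand 90° and part-close the fingers.

Call:
{"name": "play_rows", "arguments": {
  "commands": [
    [1.8,2.4,0,0,0,0],
    [1.8,2.4,0,0,0,0],
    [1.8,2.4,0,0,0,0],
    [1.8,2.4,0,0,0,0],
    [1.8,2.4,0,0,0,0]
  ],
  "grip": 0.4
}}

```text
time: 9.18
tool_pos: [0.576, -0.1427, 0.1021]
tcp_rot: [-3.139, 0.118, 0.0]
wrist_force: [-0.0, 0.8, 0.5]
width: 0.604
grip_force: 0.0
```

Call:
{"name": "play_rows", "arguments": {
  "commands": [
    [0,0,0,0,0,-0.11],
    [0,0,0,0,0,-0.11],
    [0,0,0,0,0,-0.11],
    [0,0,0,0,0,-0.11],
    [0,0,0,0,0,-0.11]
  ]
}}

```text
time: 9.6
tool_pos: [0.5753, -0.1418, 0.1018]
tcp_rot: [-3.051, -0.746, 0.001]
wrist_force: [-0.6, 0.6, 0.1]
width: 0.598
grip_force: 0.0
```

Call:
{"name": "play_rows", "arguments": {
  "commands": [
    [0,0,0,0,0,-0.11],
    [0,0,0,0,0,-0.11],
    [0,0,0,0,0,-0.11],
    [0,0,0,0,0,-0.11],
    [0,0,0,0,0,-0.11]
  ]
}}

```text
time: 10.02
tool_pos: [0.5752, -0.1415, 0.1019]
tcp_rot: [-2.734, -1.547, 0.001]
wrist_force: [0.6, 0.9, -0.1]
width: 0.598
grip_force: 0.0
```

Call:
{"name": "play_rows", "arguments": {
  "commands": [
    [0,0,0,0,0,-0.11],
    [0,0,0,0,0,-0.11],
    [0,0,0,0,0,-0.11],
    [0,0,0,0,0,-0.11],
    [0,0,0,0,0,0]
  ]
}}

```text
time: 10.43
tool_pos: [0.5752, -0.1415, 0.1019]
tcp_rot: [-2.333, -2.103, 0.001]
wrist_force: [-0.0, -1.4, -0.9]
width: 0.599
grip_force: 0.0
```

```bash
python3 -c "
from h import *
go(-.053,-.275,.03)
print(st()[1])
im=optics.read_camera('top')[150:310,240:480,::-1]; cv2.imwrite('pics/t4.png',cv2.resize(im,(720,480),interpolation=cv2.INTER_CUBIC))"
```

```text
t 10.4333 tcp [ 0.5752 -0.1415  0.1019] stopframe [-0.0671 -0.2761] tooly yaw -0.10329513541813196 F [-0.0213 -1.3701 -0.863 ] w 0.5985036746328258 q [-0.2833  0.2222  1.9078 -0.      1.0123 -0.18  ]
tool move cm [0.1385 1.4074 7.1934]
t 10.4333 tcp [ 0.5752 -0.1415  0.1019] stopframe [-0.0671 -0.2761] tooly yaw -0.10329513541813196 F [-0.0213 -1.3701 -0.863 ] w 0.5985036746328258 q [-0.2833  0.2222  1.9078 -0.      1.0123 -0.18  ]
[[ 0.1031  0.9947 -0.0006]
 [ 0.9947 -0.1031  0.0002]
 [ 0.0001 -0.0007 -1.    ]]
```

View pics/t4.png

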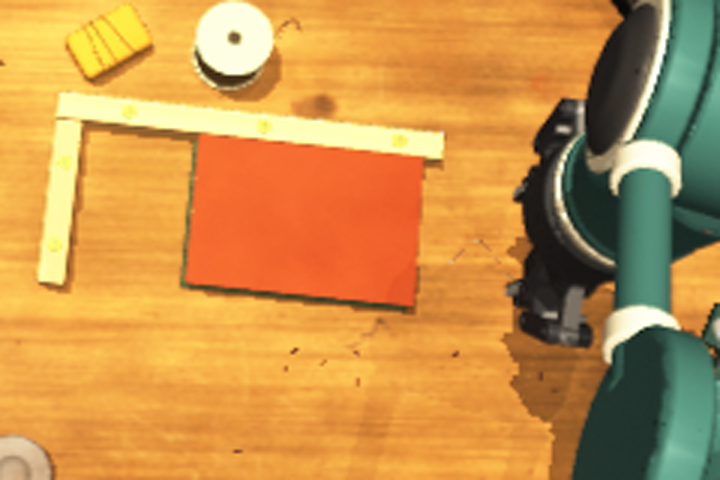

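The book is flush on the fence and the hand is well right of its end, clear of everything. I'll shift 1.4 cm toward the fence, square the hand and go down.

Call:
{"name": "play_rows", "arguments": {
  "commands": [
    [0,1.4,0,0,0,-0.023],
    [0,0,3,0,0,0],
    [0,0,3,0,0,0],
    [0,0,2,0,0,0],
    [0,0,1,0,0,0]
  ]
}}

```text
time: 10.9
tool_pos: [0.5866, -0.1423, 0.0093]
tcp_rot: [-2.311, -2.121, 0.005]
wrist_force: [-1.0, 0.2, -0.5]
width: 0.599
grip_force: 0.0
```

Call:
{"name": "play_rows", "arguments": {
  "commands": [
    [0,0,0.5,0,0,0],
    [0,0,0.3,0,0,0],
    [0,0,0.2,0,0,0],
    [0,0,0,0,0,0]
  ]
}}

```text
time: 11.23
tool_pos: [0.5902, -0.1433, 0.0042]
tcp_rot: [2.311, 2.126, 0.002]
wrist_force: [-0.5, 0.2, -0.7]
width: 0.601
grip_force: 0.0
```

```bash
python3 -c "
from h import *
go(-.053,-.163,.00)
im=optics.read_camera('scene')[110:230,260:460,::-1]; cv2.imwrite('pics/s5.png',cv2.resize(im,(800,480),interpolation=cv2.INTER_CUBIC))"
```

```text
t 11.2333 tcp [ 0.5902 -0.1433  0.0042] stopframe [-0.0519 -0.2766] tooly yaw -0.08354391196202707 F [-0.5146  0.2329 -0.7194] w 0.6014093604769437 q [-0.2792  0.3681  1.9302 -0.      0.8414 -0.1956]
tool move cm [11.3638 -0.1468  0.4199]
```

View pics/s5.png

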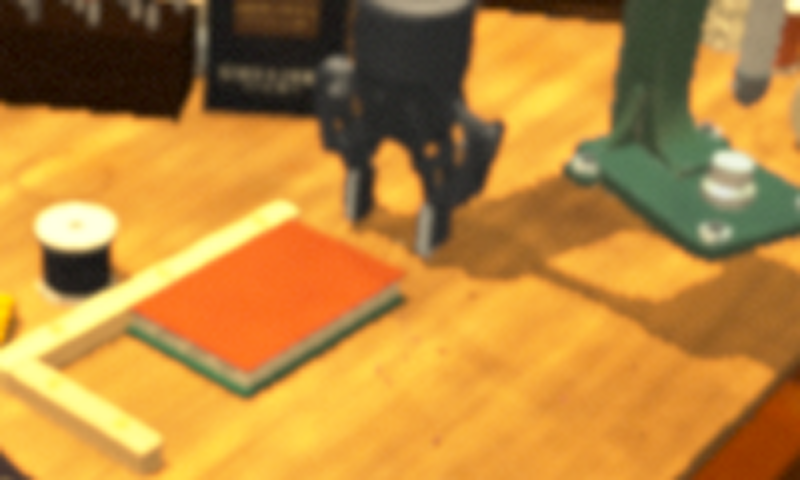

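The fingers stand behind the book's right end at (355,215) and (427,250), both inside the fence line, and the press is well clear. I'll lower slightly and push along the fence.

Call:
{"name": "play_rows", "arguments": {
  "commands": [
    [0.5,0,0.3,0,0,0],
    [1,0,0,0,0,0],
    [0.7,0,0,0,0,0],
    [0.5,0,0,0,0,0],
    [0.5,0,0,0,0,0]
  ]
}}

```text
time: 11.7
tool_pos: [0.592, -0.1101, 0.0005]
tcp_rot: [2.311, 2.128, 0.0]
wrist_force: [0.1, 0.7, -0.2]
width: 0.601
grip_force: 0.0
```

Call:
{"name": "play_rows", "arguments": {
  "commands": [
    [0.4,0,0,0,0,0],
    [0.4,0,0,0,0,0],
    [0.4,0,0,0,0,0],
    [0.4,0,0,0,0,0],
    [0.4,0,0,0,0,0]
  ]
}}

```text
time: 12.12
tool_pos: [0.5936, -0.0912, 0.0004]
tcp_rot: [2.312, 2.127, -0.0]
wrist_force: [0.1, -2.5, 1.0]
width: 0.603
grip_force: 1.2
```

Call:
{"name": "play_rows", "arguments": {
  "commands": [
    [0.4,0,0,0,0,0],
    [0.4,0,0,0,0,0],
    [0.4,0,0,0,0,0],
    [0.4,0,0,0,0,0],
    [0.4,0,0,0,0,0]
  ]
}}

```text
time: 12.53
tool_pos: [0.5953, -0.0709, 0.0004]
tcp_rot: [2.312, 2.127, 0.0]
wrist_force: [-0.2, -3.0, 1.5]
width: 0.602
grip_force: 1.3
```

```bash
python3 -c "
from h import *
go(-.053,-.163,.00)"
```

```text
t 12.5333 tcp [ 0.5953 -0.0709  0.0004] stopframe [-0.0527 -0.2041] tooly yaw -0.08299330665016068 F [-0.2016 -2.9863  1.5218] w 0.6021913337548422 q [-0.1601  0.3623  1.9478 -0.0001  0.8314 -0.077 ]
tool move cm [ 4.1065 -0.0435  0.0366]
```

Call:
{"name": "play_rows", "arguments": {
  "commands": [
    [0.4,0,0,0,0,0],
    [0.4,0,0,0,0,0],
    [0.4,0,0,0,0,0],
    [0.4,0,0,0,0,0],
    [0.4,0,0,0,0,0]
  ]
}}

```text
time: 12.95
tool_pos: [0.597, -0.0509, 0.0004]
tcp_rot: [2.311, 2.127, 0.0]
wrist_force: [-0.6, -3.1, 2.1]
width: 0.599
grip_force: 1.2
```

Call:
{"name": "play_rows", "arguments": {
  "commands": [
    [0.3,0,0,0,0,0],
    [0.3,0,0,0,0,0],
    [0.3,0,0,0,0,0],
    [0.2,0,0,0,0,0],
    [0.2,0,0,0,0,0]
  ]
}}

```text
time: 13.37
tool_pos: [0.598, -0.0382, 0.0004]
tcp_rot: [2.311, 2.127, 0.0]
wrist_force: [0.2, -2.6, 0.7]
width: 0.598
grip_force: 1.3
```

Call:
{"name": "play_rows", "arguments": {
  "commands": [
    [0.1,0,0,0,0,0],
    [0.1,0,0,0,0,0],
    [0.1,0,0,0,0,0]
  ]
}}

```text
time: 13.62
tool_pos: [0.5982, -0.0354, 0.0003]
tcp_rot: [2.312, 2.127, -0.0]
wrist_force: [0.5, -3.1, 2.4]
width: 0.6
grip_force: 1.3
```

Call:
{"name": "play_rows", "arguments": {
  "commands": [
    [0.1,0,0,0,0,0],
    [0.1,0,0,0,0,0],
    [0.1,0,0,0,0,0]
  ]
}}

```text
time: 13.87
tool_pos: [0.5984, -0.0324, 0.0003]
tcp_rot: [2.312, 2.127, 0.0]
wrist_force: [0.2, -1.4, 1.8]
width: 0.6
grip_force: 1.3
```

Call:
{"name": "play_rows", "arguments": {
  "commands": [
    [0.1,0,0,0,0,0],
    [0.1,0,0,0,0,0],
    [0.1,0,0,0,0,0]
  ]
}}

```text
time: 14.12
tool_pos: [0.5985, -0.0305, 0.0003]
tcp_rot: [2.31, 2.128, -0.003]
wrist_force: [-2.4, -10.6, 2.4]
width: 0.597
grip_force: 5.4
```

Call:
{"name": "play_rows", "arguments": {
  "commands": [
    [0.1,0,0,0,0,0],
    [0.1,0,0,0,0,0]
  ]
}}

```text
time: 14.28
tool_pos: [0.5984, -0.0304, 0.0003]
tcp_rot: [2.308, 2.127, -0.006]
wrist_force: [-3.0, -18.3, 4.2]
width: 0.598
grip_force: 8.9
```

```bash
python3 -c "
from h import *
go(-.053,-.163,.00)
im=optics.read_camera('top')[170:270,240:380,::-1]; cv2.imwrite('pics/t6.png',cv2.resize(im,(784,560),interpolation=cv2.INTER_CUBIC))"
```

```text
t 14.2833 tcp [ 0.5984 -0.0304  0.0003] stopframe [-0.0528 -0.1634] tooly yaw -0.08140306189838598 F [ -3.0094 -18.2936   4.2168] w 0.5979162498640248 q [-0.0896  0.3623  1.9479 -0.0064  0.8319 -0.0039]
tool move cm [ 0.0434 -0.0153  0.0298]
```

View pics/t6.png

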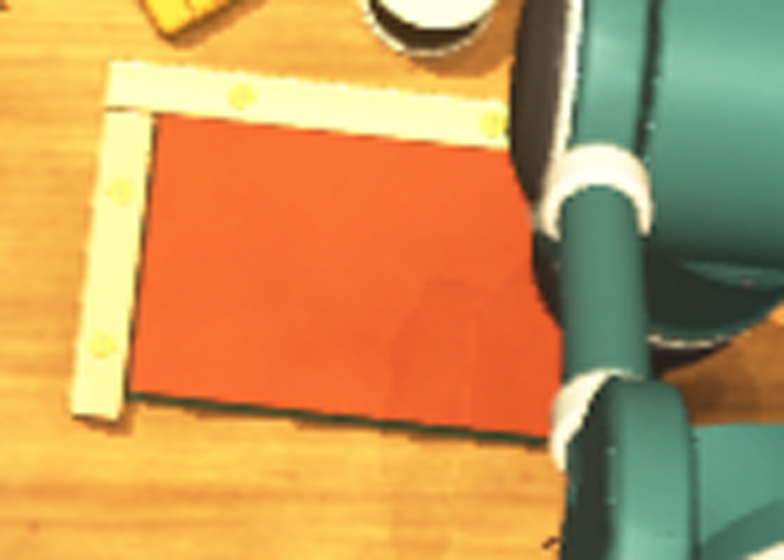

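The book's left end is against the short fence (edge from (155,115) to (132,395)), its long side is on the long fence, and the contact force has risen to 18 N. I'll back off, lift, and check the alignment numerically.

Call:
{"name": "play_rows", "arguments": {
  "commands": [
    [-0.5,0,0,0,0,0],
    [-1.5,0,0,0,0,0],
    [-2,0,0,0,0,0],
    [-2,0,0,0,0,0],
    [0,0,0,0,0,0]
  ]
}}

```text
time: 14.75
tool_pos: [0.5934, -0.0891, -0.0001]
tcp_rot: [-2.314, -2.125, 0.001]
wrist_force: [0.7, 0.5, 0.1]
width: 0.6
grip_force: 0.0
```

Call:
{"name": "play_rows", "arguments": {
  "commands": [
    [0,0,-3,0,0,0],
    [0,0,-3,0,0,0],
    [0,0,-3,0,0,0],
    [0,0,-3,0,0,0],
    [0,0,0,0,0,0]
  ]
}}

```text
time: 15.17
tool_pos: [0.5985, -0.0868, 0.1274]
tcp_rot: [2.305, 2.122, 0.012]
wrist_force: [1.5, -0.5, 1.3]
width: 0.599
grip_force: 0.0
```

```bash
python3 -c "
from h import *
st()
im=optics.read_camera('top'); hsv=cv2.cvtColor(im,cv2.COLOR_RGB2HSV)
m=((hsv[...,0]<10)&(hsv[...,1]>170)&(hsv[...,2]>150)).astype(np.uint8); m[:170]=0;m[300:]=0;m[:,:240]=0;m[:,400:]=0
m=cv2.morphologyEx(m,cv2.MORPH_OPEN,np.ones((3,3)))
c=max(cv2.findContours(m,0,1)[0],key=cv2.contourArea)
box=cv2.boxPoints(cv2.minAreaRect(c)); print('area',cv2.contourArea(c))
for p in box:
    w=onz('top',p,.022); print(p,w, RS.T@(w[:2]-OS))
# per-column top edge of red, and row-wise left edge -> stop frame
P=c[:,0,:].astype(float); W=np.array([RS.T@(onz('top',p,.022)[:2]-OS) for p in P])
for nm,sel,a,b in (('far',(W[:,0]>-.02)&(W[:,1]<-.02)&(W[:,1]>-.14),1,0),('near',(W[:,0]<-.085)&(W[:,1]<-.02)&(W[:,1]>-.14),1,0),('left',(W[:,1]>-.02)&(W[:,0]<-.015)&(W[:,0]>-.09),0,1),('right',(W[:,1]<-.13)&(W[:,0]<-.015)&(W[:,0]>-.09),0,1)):
    print(nm,sel.sum(),np.polyfit(W[sel,a],W[sel,b],1))
"
```

```text
t 15.1667 tcp [ 0.5985 -0.0868  0.1274] stopframe [-0.0482 -0.2197] tooly yaw -0.08291618844024547 F [ 1.5239 -0.4813  1.2731] w 0.5989509434152387 q [-0.1859  0.2101  1.8704  0.0015  1.0498 -0.1037]
area 3362.0
[262.7621 239.3177] [0.565 0.134 0.022] [-0.0993 -0.0022]
[268.1696 189.8779] [0.6639 0.1259 0.022 ] [ 0.     -0.0024]
[344.2285 198.1969] [ 0.651  -0.0255  0.022 ] [-0.0008 -0.1543]
[338.821  247.6367] [ 0.5523 -0.0148  0.022 ] [-0.1    -0.1516]
far 81 [-0.1115 -0.0145]
near 61 [ 0.0056 -0.0982]
left 54 [-0.1208 -0.0129]
right 37 [-0.0044 -0.1509]
```

Call:
{"name": "play_rows", "arguments": {
  "commands": [
    [0,-3,-1,0,0,0],
    [0,-3,-1,0,0,0],
    [0,-3,-1,0,0,0],
    [0,-3,-1,0,0,0],
    [0,-3,0,0,0,0]
  ]
}}

```text
time: 15.63
tool_pos: [0.4433, -0.0738, 0.1604]
tcp_rot: [-2.311, -2.127, -0.001]
wrist_force: [0.0, -0.0, 0.8]
width: 0.603
grip_force: 0.0
```

```bash
python3 -c "
from h import *
im=optics.read_camera('top').astype(float)
# subpixel edges: green channel (red book low, wood/fence high)
g=im[...,1]
print('far edge: scan columns in stop frame')
c=optics.camera_info('top')
def px(sx,sy,z=.022):
    p=c['mtx']@(c['R']@np.r_[OS+RS@[sx,sy],z]+c['t']); return p[:2]/p[2]
def prof(pts): 
    uv=np.array([px(*p) for p in pts],np.float32); return cv2.remap(g.astype(np.float32),uv[:,0].reshape(1,-1),uv[:,1].reshape(1,-1),cv2.INTER_LINEAR)[0]
d=np.arange(-.012,.012,.0005)
for sy in (-.015,-.04,-.065,-.09,-.115,-.14):
    a=prof([(x,sy) for x in d]); b=prof([(-.1+x,sy) for x in d]); print(sy,'far',d[np.argmax(np.gradient(a))],'min',a.min(),'near',-.1+d[np.argmin(np.gradient(b))])
for sx in (-.015,-.04,-.065,-.09):
    a=prof([(sx,y) for y in d]); b=prof([(sx,-.152+y) for y in d]); print(sx,'left',d[np.argmax(np.gradient(a))],'right',-.152+d[np.argmin(np.gradient(b))])
"
```

```text
far edge: scan columns in stop frame
-0.015 far 0.0005000000000000109 min 106.0 near -0.104
-0.04 far 0.0005000000000000109 min 105.07031 near -0.1055
-0.065 far 0.0010000000000000113 min 108.947266 near -0.107
-0.09 far 0.0005000000000000109 min 106.03418 near -0.104
-0.115 far 1.0408340855860843e-17 min 104.375 near -0.106
-0.14 far 0.0005000000000000109 min 98.03125 near -0.1045
-0.015 left -0.0009999999999999905 right -0.1545
-0.04 left 0.0005000000000000109 right -0.1545
-0.065 left 0.0005000000000000109 right -0.1535
-0.09 left 0.0010000000000000113 right -0.1545
```

The red cover meets both fences along their whole length, straight to within 1 mm of my frame, and the hand is clear. Handing in.

Call:
{"name": "play_rows", "arguments": {
  "commands": [
    [0,0,-2,0,0,0],
    [0,0,0,0,0,0],
    [0,0,0,0,0,0]
  ]
}}

```text
time: 15.93
tool_pos: [0.445, -0.0744, 0.1802]
tcp_rot: [2.311, 2.127, 0.002]
wrist_force: [0.7, 0.7, 0.5]
width: 0.603
grip_force: 0.0
```

```bash
python3 -c "
from h import *
print(order.finish_job())"
```

```text
the job is handed in; nothing more can be done
None
```

I pushed the pattern book flush along the long fence with its end against the short fence, and handed the job in at about 16 s with the hand clear. In the last top-camera check both edges met the fences to within about 1 mm. I did not measure the other items again, but the hand was never planned to touch them and the recorded forces stayed low (18 N at most, seating the book).

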